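# Pack the lantern and close the carton

## Task

Pack the lantern for sending: lift it off its charging dock and set it down gently, standing upright, inside the open carton. Then close the carton: fold the two short end flaps down first, then the two long flaps over them, all four lying flat. Leave the other things on the desk where they are.

Things in the scene. Friction and masses are not known exactly. Their poses are not given: they have to be found in the camera images.
- carton: Open cardboard box, 130 (x) by 190 (y) by 126 mm high, walls and floor 4 mm thick, standing on the desk; it does not move. Origin: centre of its underside; z up. The two short sides are at y = +95 and -95 mm, the two long sides at x = -65 and +65 mm. The flaps stand open above its rim, leaning outward. It and the dock may change sides of the desk.
- lantern: Rechargeable lantern, grey and white, round, 72 mm diameter, body 70 mm high, with a fixed steel arch handle on top, 110 mm high in all; about 0.45 kg, upright on the dock at the start. Origin: centre of its underside, z up; the handle's bar runs along its x.
- lantern_handle (a point): Middle of the lantern's handle bar, 104 mm above its underside. The bar is round, 12 mm thick, about 58 mm long between its two posts, along the lantern's x (and this point's x); 28 mm of free height below the bar.
- dock: Black round charging dock, 112 mm diameter, fixed to the desk. The lantern stands in it on a plate 30 mm above the desk, inside a rim 10 mm high with about 4 mm play: lift it straight up. Origin: centre of its underside.
- flap_short_left (a joint): Short end flap, 122 mm along its crease, 65 mm from crease to free edge, 4 mm thick. On the carton's +y end. Crease angle in rad: 0 = shut, flat over the box; 1.57 = standing straight up; larger = leaning outward (starts between 1.85 and 2.3, limit 2.8). Stiff crease: stays where it is left, about 0.5 N at the edge moves it. 
- flap_short_right (a joint): Short end flap, 122 mm along its crease, 65 mm from crease to free edge, 4 mm thick. On the carton's -y end. Crease angle in rad: 0 = shut, flat over the box; 1.57 = standing straight up; larger = leaning outward (starts between 1.85 and 2.3, limit 2.8). Stiff crease: stays where it is left, about 0.5 N at the edge moves it. 
- flap_long_near (a joint): Long flap, 190 mm along its crease, 64.5 mm from crease to free edge, 4 mm thick. On the carton's -x side. Crease angle in rad: 0 = shut, flat over the box; 1.57 = standing straight up; larger = leaning outward (starts between 1.85 and 2.3, limit 2.8). Stiff crease: stays where it is left, about 0.5 N at the edge moves it. 
- flap_long_far (a joint): Long flap, 190 mm along its crease, 64.5 mm from crease to free edge, 4 mm thick. On the carton's +x side. Crease angle in rad: 0 = shut, flat over the box; 1.57 = standing straight up; larger = leaning outward (starts between 1.85 and 2.3, limit 2.8). Stiff crease: stays where it is left, about 0.5 N at the edge moves it. 
- flap_short_left_hinge (a point): Short flap at the carton's +y end: midpoint of its crease (hinge line), on the flap's underside. Site axes turn with the flap; with the flap shut, x points from the crease in over the box, z up. 126 mm above the desk.
- flap_short_right_hinge (a point): Short flap at the carton's -y end: midpoint of its crease (hinge line), on the flap's underside. Site axes turn with the flap; with the flap shut, x points from the crease in over the box, z up. 126 mm above the desk.
- flap_long_near_hinge (a point): Long flap at the carton's -x side: midpoint of its crease (hinge line), on the flap's underside. Site axes turn with the flap; with the flap shut, x points from the crease in over the box, z up. 130.5 mm above the desk.
- flap_long_far_hinge (a point): Long flap at the carton's +x side: midpoint of its crease (hinge line), on the flap's underside. Site axes turn with the flap; with the flap shut, x points from the crease in over the box, z up. 130.5 mm above the desk.
- tape_roll: Bystander: roll of packing tape lying flat, 90 mm diameter, 48 mm high. Origin: centre of its underside.
- stapler: Bystander: stapler, 130 mm long (x), 43 mm high. Origin: centre of its underside.
- mug: Bystander: white mug, 82 mm diameter, 92 mm high. Origin: centre of its underside.
- dumbbell: Bystander: small dumbbell, 181 mm long (x), 64 mm high. Origin: centre of its underside.
- notebook: Bystander: notebook, 150 by 210 mm, 18 mm thick. Origin: centre of its underside.
- water_bottle: Bystander: metal bottle, 68 mm diameter, 160 mm high. Origin: centre of its underside.
Things that resemble listed ones, but are neither listed nor needed, are in the scene too. Leave any black or green look-alike of the lantern alone.

How it is judged:
On the way, in this order (a step that is already met when the one before it is completed fails the run):
1. the lantern stands upright on the carton's floor, released, all four flaps still open (z of lantern in the frame of carton below 0.015 m and x of lantern in the frame of carton between -0.06 and 0.06 m and y of lantern in the frame of carton between -0.09 and 0.09 m and angle between lantern's own z axis and vertical below 0.15 rad and contact force between the fingers and lantern below 0.1 N and value of joint each of flap_short_left, flap_short_right, flap_long_near, flap_long_far above 1 rad), for 0.2 s.
2. both short flaps are folded down while both long flaps are still open (value of joint each of flap_short_left, flap_short_right below 0.15 rad and value of joint each of flap_long_near, flap_long_far above 1 rad), for 0.2 s.
At the end, for the whole second after the job is handed in: The lantern stands on the carton's floor (underside within 15 mm of the carton's, tilt under 0.15 rad, at rest), and all four flaps are shut to within 0.15 rad of flat (z of lantern in the frame of carton below 0.015 m and x of lantern in the frame of carton between -0.06 and 0.06 m and y of lantern in the frame of carton between -0.09 and 0.09 m and angle between lantern's own z axis and vertical below 0.15 rad and value of joint each of flap_short_left, flap_short_right, flap_long_near, flap_long_far below 0.15 rad and linear speed of lantern below 0.02 m/s); the robot touches nothing.
It fails at once if the lantern strikes the carton with more than 60 N (rammed) (contact force between lantern and carton above 60 N).
It fails at once if the lantern is dropped: out of the fingers it moves faster than 0.45 m/s (a free fall of some 10 mm) (contact force between the fingers and lantern below 0.1 N and linear speed of lantern above 0.45 m/s).
It fails at once if a bystander is moved more than 30 mm (distance of any of tape_roll, stapler, mug, dumbbell, notebook, water_bottle from where it was at the start of the episode above 0.03 m).
It also fails if it takes over 72 s, if anything falls off the work surface, if the arm or the gripper's body presses on something with over 40 N, if the wrist force passes 120 N, or if a joint passes its speed limit or range.

## Robot

A 7-joint arm with a two-finger parallel gripper is mounted at the origin on the work surface. World frame = base frame: x ahead of the robot, y to its left, z up, the work surface at z = 0. Lengths are in m, angles in rad, forces in N, time in s.
With the tool pointing down it reaches from about 0.4 to 0.875 m from the base axis. Payload 6.5 kg.
Tool frame: the origin (TCP) lies between the finger pads; the fingertips stand 8 mm ahead of it and the grasp point (between the pads) lies 11 mm behind it; z points along the fingers, y is the line along which they close (so a half turn about z gives the same grasp; the last joint's range is limited). The gripper opens to 88 mm and grips with 3 to 60 N. Pads are 18 mm wide; open, the fingers measure 123 mm over their backs; the gripper's body (75 mm by 187 mm) begins 45 mm behind the grasp point.
Start: joints at [1.203, 0.536, -0.004, 1.538, 0.003, 1.067, -0.071], TCP at [0.193, -0.621, 0.247] pointing down, gripper open.
Joint ranges: [-2.7, 2.7], [-0.37, 2.16], [-1.27, 1.26], [0.24, 2.4], [-1.31, 4.45], [0.19, 1.91], [-2.76, 2.76]. Speed limits (rad/s): [2.39, 2.39, 3.14, 3.14, 3.14, 3.14, 3.14].

## Interface

Orientations are given as a unit quaternion [w, x, y, z].
In Python, from cell import r gives the robot as it stands. The module is installed in compiled form; this text tells all that it offers.
- The arm moves only by the shell command python3 -m pendant 'ROWS' [OPENING] [FORCE]. ROWS is JSON, a list of rows, each a list of 2 entries, a list of its own where there are three numbers: the shift along the tool's x, y, z as a fraction of full scale, then the turn, a rotation vector about the tool's x, y, z as a fraction of full scale. In form: [[[tx, ty, tz], [wx, wy, wz]], ...]. A call has 1 to 10 rows; each row is the pose to reach, as a shift and turn from the pose commanded when the call began, along the tool's axes at that moment, turning the shorter way round; what a row does not reach only later rows make up. Full scale, the value 1, is 0.5 m for a shift and 180 degrees for a turn. A row lasts 1/10 s, in which the tool goes at most 50 mm and 8.59 degrees, less where a joint would pass 70% of its speed; a pose out of reach is approached as far as the arm can. A call with a number of a shift or a turn outside -1 to 1 is refused whole. A call with a gripper value outside its range is refused whole. OPENING is the finger opening in mm, from 0 to 88.1, set as the call begins (- or left out, the last holds). The fingers move at their own pace and stop on an object; FORCE is the grip in N (left out, the last holds). Time passes only in rows, so rows that repeat a pose let the fingers close. It gives the time, the measured TCP pose, the force, the opening and the grip force at its end, in the units of the state.
- r.get_obs(): the state, without advancing time (a new reading comes with each control period).
- r.capture(name): name is "scene" or "top" or "wrist"; returns (picture, depth): 480x640x3 uint8, red, green, blue; 480x640 float32, m along the optical axis (not along the pixel's ray), 0 where there is no reading.
- r.camera_info(name): a dict with "K" (3x3 intrinsics, pixels), "origin" and "rotation" of the camera in the world. Camera axes: x right, y down, z forward; pixel columns grow to the right and rows downward; lengths in m; the calibration is good to about 2 mm. A picture is of the moment at which its call begins: read the wrist's pose just before it. camera_info takes no time and is no camera call; for the wrist camera it gives the pose at the moment of the call.
- r.hand_in(): hands the job in; it is judged then, once.
Trained networks look in the newest picture that a camera, given by its name, has taken for a name from the list of things; names that differ only in an ending like _2 or _b are one class to them, and where a whole thing is asked for, a point or a joint stands for the part that bears it (a point fixed in the world has none). Each returns a list of dicts, best first, with "confidence" (0 to 1); they miss things now and then, are a little off and sometimes report something else, mostly with a low value. They report only what shows in the picture. A call takes as long as a camera call. They do not tell look-alikes from the thing itself.
- r.look_for(camera, target): "centre" ([x, y, z] in m, in world coordinates, good to about 4 mm: the middle of the surface that is visible of it).
- r.tip_of(camera, target): "centre" ([x, y, z] in m, in world coordinates, good to about 4 mm: a listed point, or the origin of a listed thing).
The state is a dict: "time_s": time; "joint_positions": joint angles; "dq": joint speeds; "joint_torque": joint torques, N m; "ee_pos": TCP position; "tool_rot": TCP orientation; "force": force on the tool from outside, world axes, zero at the start; "wrist_torque": the same for the moment, N m; "gripper_width": finger opening in m; "grip_force": force on a finger pad.
Only numpy, scipy, OpenCV 4.12 (cv2) and the standard library are available. Lean on these libraries where they do the work, as an engineer would, in place of code of your own. Each camera call takes 0.05 s, during which the arm holds its last target. There are 200 camera calls.

## Working session

There is one attempt and no reset: what is moved stays moved. The work goes in short steps, Python scripts to look and compute and a shell command to move; the robot and the scene stay as the last step left them, time stands still between calls to the robot, and variables do not carry over. Pictures are saved under pics/ and viewed, at most 10 in all, crops included, and the job is handed in when it is done.

```bash
mkdir -p pics; ls; cat > h.py <<'E'
import numpy as np, cv2
from cell import r
from scipy.spatial.transform import Rotation as R
def world(cam,depth):
    c=r.camera_info(cam);K=np.array(c["K"]);v,u=np.mgrid[:480,:640]
    p=np.stack([(u-K[0,2])/K[0,0]*depth,(v-K[1,2])/K[1,1]*depth,depth],-1)
    return p@np.array(c["rotation"]).T+np.array(c["origin"])
def px(cam,p):
    c=r.camera_info(cam);q=(np.array(p)-np.array(c["origin"]))@np.array(c["rotation"]);q=np.array(c["K"])@q
    return (q[:2]/q[2]).round().astype(int).tolist()
def save(img,name): cv2.imwrite("pics/"+name,img[:,:,::-1])
E
python3 - <<'E'
from h import *
o=r.get_obs();print({k:np.round(v,3).tolist() for k,v in o.items()})
for c in("scene","top"):
    im,d=r.capture(c);save(im,c+"1.png");np.save(c+".npy",d)
    for t in("carton","lantern","lantern_handle","dock","flap_short_left_hinge","flap_long_near_hinge"):
        for x in r.tip_of(c,t)[:3]: print(c,t,np.round(x["centre"],3),round(x["confidence"],2),px(c,x["centre"]))
print(r.get_obs()["time_s"])
E
```

```text
pics
{'time_s': 0.0, 'joint_positions': [1.203, 0.537, -0.004, 1.539, 0.003, 1.067, -0.071], 'dq': [-0.0, -0.0, -0.0, 0.001, -0.0, -0.002, -0.001], 'joint_torque': [0.0, -57.098, 0.991, -25.16, -0.056, 0.018, 0.0], 'ee_pos': [0.193, -0.62, 0.246], 'tool_rot': [-0.001, 0.989, 0.15, -0.0], 'force': [0.043, 0.147, -0.129], 'wrist_torque': [0.007, -0.04, 0.033], 'grip_force': 0.0, 'gripper_width': 0.088}Traceback (most recent call last):
  File "<stdin>", line 6, in <module>
  File "h.py", line 9, in px
    c=r.camera_info(cam);q=(np.array(p)-np.array(c["origin"]))@np.array(c["rotation"]);q=np.array(c["K"])@q
                           ~~~~~~~~~~~~~~~~~~~~~~~~~~~~~~~~~~~^~~~~~~~~~~~~~~~~~~~~~~~
ValueError: matmul: Input operand 1 has a mismatch in its core dimension 0, with gufunc signature (n?,k),(k,m?)->(n?,m?) (size 4 is different from 3)
```

```bash
sed -i 's/np.array(c\["rotation"\])/M(c)/g' h.py; cat >> h.py <<'E'
def M(c): return R.from_quat(c["rotation"],scalar_first=True).as_matrix()
E
python3 - <<'E'
from h import *
for c in("scene","top"):
    im,d=r.capture(c);save(im,c+"1.png");np.save(c+".npy",d);i=r.camera_info(c);print(c,np.round(i["origin"],3),np.round(M(i)[:,2],2))
    for t in("carton","lantern","lantern_handle","dock","flap_short_left_hinge","flap_short_right_hinge","flap_long_near_hinge","flap_long_far_hinge"):
        for x in r.tip_of(c,t)[:3]: print(c,t,np.round(x["centre"],3),round(x["confidence"],2),px(c,x["centre"]))
print(r.get_obs()["time_s"])
E
```

```text
scene [ 1.588 -0.793  0.915] [-0.67  0.49 -0.56]
scene carton [ 0.678 -0.006 -0.001] 0.66 [364, 275]
scene carton [ 0.513 -0.227 -0.001] 0.63 [264, 273]
scene carton [ 0.533 -0.489  0.002] 0.32 [176, 312]
scene lantern [0.405 0.199 0.004] 0.9 [361, 209]
scene lantern [ 0.575  0.343 -0.002] 0.64 [429, 221]
scene lantern [0.569 0.186 0.031] 0.57 [392, 226]
scene lantern_handle [0.402 0.197 0.104] 0.93 [361, 182]
scene lantern_handle [0.574 0.342 0.11 ] 0.65 [433, 189]
scene lantern_handle [0.565 0.188 0.132] 0.58 [394, 196]
scene dock [ 0.562  0.188 -0.003] 0.69 [390, 234]
scene dock [0.714 0.366 0.004] 0.43 [468, 236]
scene flap_short_left_hinge [ 0.495 -0.134  0.125] 0.57 [288, 220]
scene flap_short_right_hinge [ 0.522 -0.32   0.128] 0.45 [231, 246]
scene flap_long_near_hinge [ 0.443 -0.239  0.135] 0.59 [244, 221]
scene flap_long_near_hinge [ 0.774 -0.128 -0.004] 0.33 [350, 312]
scene flap_long_far_hinge [ 0.494 -0.138  0.124] 0.64 [286, 221]
scene flap_long_far_hinge [ 0.576 -0.218  0.13 ] 0.6 [276, 242]
scene flap_long_far_hinge [0.564 0.19  0.133] 0.59 [394, 195]
top [ 0.409 -0.063  1.28 ] [ 0.16  0.03 -0.99]
top carton [ 0.51  -0.226 -0.005] 0.97 [408, 296]
top lantern [ 0.408  0.201 -0.004] 0.9 [218, 339]
top lantern [0.574 0.342 0.004] 0.88 [159, 265]
top lantern [0.569 0.185 0.031] 0.63 [225, 266]
top lantern_handle [0.566 0.192 0.136] 0.82 [212, 261]
top lantern_handle [0.405 0.196 0.104] 0.61 [209, 341]
top lantern_handle [0.574 0.341 0.105] 0.59 [144, 258]
top dock [0.569 0.183 0.005] 0.79 [228, 268]
top flap_short_left_hinge [ 0.493 -0.135  0.126] 0.94 [372, 299]
top flap_short_right_hinge [ 0.524 -0.324  0.124] 0.72 [465, 285]
top flap_long_near_hinge [ 0.443 -0.237  0.131] 0.91 [423, 324]
top flap_long_far_hinge [ 0.569 -0.216  0.127] 0.91 [411, 262]
top flap_long_far_hinge [ 0.777 -0.126 -0.002] 0.57 [364, 181]
top flap_long_far_hinge [0.711 0.364 0.004] 0.55 [152, 206]
1.0
```

View pics/scene1.png

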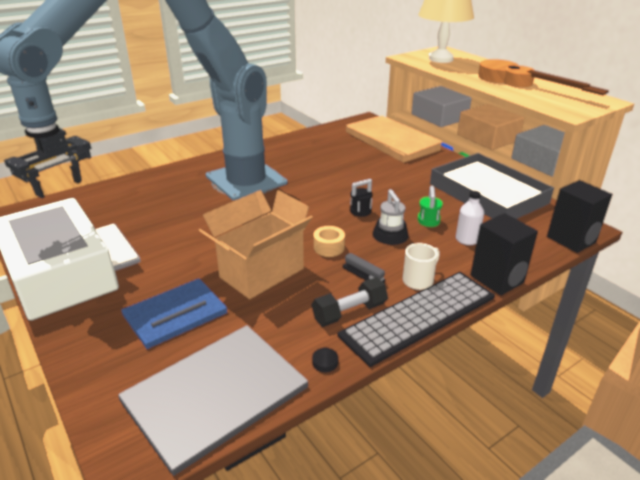

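View pics/top1.png

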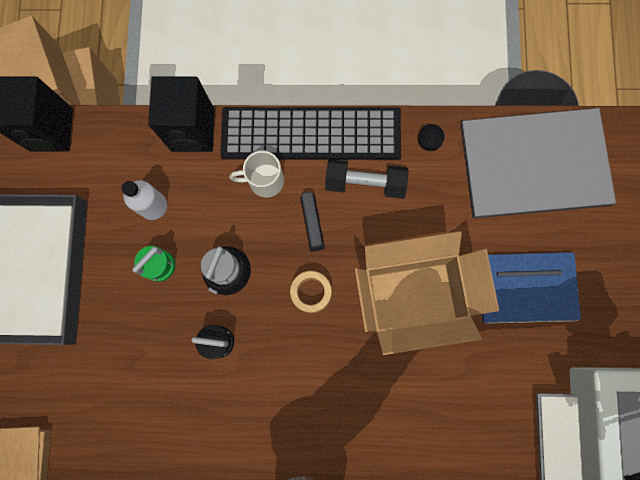

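The pictures show three lantern-like things. The black one is at scene (361,200) / top (213,342), the grey and white one on the black dock at scene (392,220) / top (222,267), and the green one at scene (430,210) / top (153,263). The grey one on the dock fits the description. The carton is at top (415,292), and the tape roll at top (311,291).

```bash
python3 - <<'E'
from h import *
im=cv2.imread("pics/top1.png");im2=cv2.imread("pics/scene1.png")
f=lambda a:cv2.resize(a,(400,400),interpolation=cv2.INTER_CUBIC)
cv2.imwrite("pics/crop.png",np.hstack([f(im[220:310,180:270]),f(im2[175:255,350:430])]))
for c in("top","scene"):
    P=world(c,np.load(c+".npy"))
    m=(np.hypot(P[...,0]-.567,P[...,1]-.19)<.05)&(P[...,2]>.122)&(P[...,2]<.16)
    q=P[m]
    if len(q)>5:
        u,s,v=np.linalg.svd(q-q.mean(0));print(c,len(q),"mean",q.mean(0).round(3),"mid",((q.max(0)+q.min(0))/2).round(3),"top",q[:,2].max().round(3),"dir",v[0].round(3),np.ptp((q-q.mean(0))@v[0]).round(3),"yaw",np.degrees(np.arctan2(v[0,1],v[0,0])).round(1))
    # flap segments in the carton frame
    y=.157;X=(P-[.509,-.228,0])@np.array([[np.cos(y),-np.sin(y),0],[np.sin(y),np.cos(y),0],[0,0,1]])
    for n,a,b,sg,h in(("SL",1,0,1,.126),("SR",1,0,-1,.126),("LN",0,1,-1,.1305),("LF",0,1,1,.1305)):
        e=X[...,a]*sg-(.095 if a else .065)
        m=(e>.006)&(e<.07)&(X[...,2]>.135)&(X[...,2]<.2)&(abs(X[...,b])<.05)
        if m.sum()>10:
            k=np.arctan2(X[m][:,2]-h,-e[m]);print(c,n,m.sum(),"ang",np.median(k).round(2),"edge z",np.percentile(X[m][:,2],98).round(3))
E
```

```text
top 209 mean [0.562 0.187 0.138] mid [0.562 0.189 0.134] top 0.145 dir [-0.938  0.347 -0.009] 0.068 yaw 159.7
top SL 485 ang 1.95 edge z 0.189
top SR 1205 ang 2.24 edge z 0.177
top LN 1102 ang 2.29 edge z 0.182
top LF 854 ang 2.06 edge z 0.188
scene 77 mean [0.57  0.181 0.135] mid [0.565 0.184 0.133] top 0.144 dir [ 0.941 -0.337 -0.037] 0.077 yaw -19.7
scene SL 433 ang 1.91 edge z 0.187
scene SR 64 ang 2.32 edge z 0.178
scene LN 685 ang 2.32 edge z 0.179
scene LF 288 ang 2.17 edge z 0.186
```

View pics/crop.png

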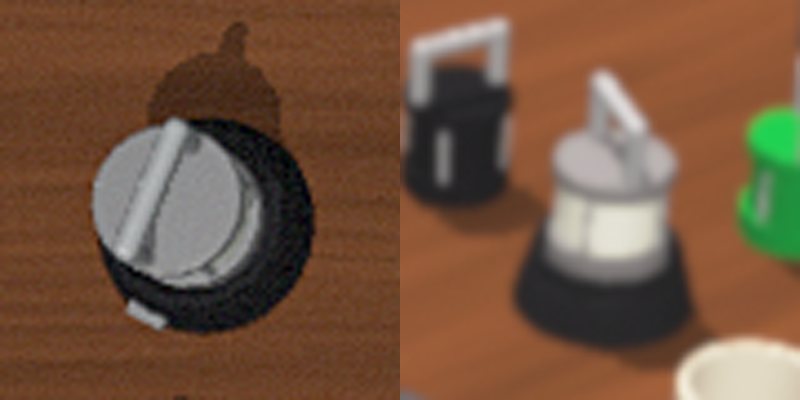

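The crop shows the grey and white lantern on its black dock, with the handle bar running at about -20° yaw. The black and green ones are look-alikes. I'll move above the handle in two hops.

```bash
cat >> h.py <<'E'
def tool(yaw,pitch=0,roll=0):
    a=np.radians(yaw);x=np.array([np.cos(a),np.sin(a),0]);z=np.array([0,0,-1.])
    return R.from_matrix(np.stack([x,np.cross(z,x),z],1))*R.from_euler("xy",[roll,pitch],degrees=True)
def plan(*poses):
    "rows from the present pose to each (pos, Rotation), all relative to the present one"
    o=r.get_obs();p0=o["ee_pos"];r0=R.from_quat(o["tool_rot"],scalar_first=True)
    print("t",round(float(o["time_s"]),2),"at",np.round(p0,3),"F",np.round(o["force"],1),"w",round(float(o["gripper_width"]),3))
    for p,q in poses:
        print((r0.inv().apply(np.array(p)-p0)/.5).round(3).tolist(),((r0.inv()*q).as_rotvec()/np.pi).round(3).tolist(),"dist",np.linalg.norm(np.array(p)-p0).round(3))
E
python3 -c "
from h import *
plan(([.43,-.1,.29],tool(-20)))"
```

```text
t 1.0 at [ 0.193 -0.621  0.247] F [ 0.4  0.2 -1. ] w 0.088
[0.762, -0.853, -0.087] [0.0, -0.0, 0.207] dist 0.574
```

```bash
python3 -m pendant '[[[0.76,-0.85,-0.09],[0,0,0.207]],[[0.76,-0.85,-0.09],[0,0,0.207]],[[0.76,-0.85,-0.09],[0,0,0.207]],[[0.76,-0.85,-0.09],[0,0,0.207]],[[0.76,-0.85,-0.09],[0,0,0.207]],[[0.76,-0.85,-0.09],[0,0,0.207]],[[0.76,-0.85,-0.09],[0,0,0.207]],[[0.76,-0.85,-0.09],[0,0,0.207]],[[0.76,-0.85,-0.09],[0,0,0.207]],[[0.76,-0.85,-0.09],[0,0,0.207]]]' 88
python3 -c "
from h import *
plan(([.555,.16,.26],tool(-20)))"
```

```text
time_s: 2.0
ee_pos: [0.3997, -0.1672, 0.2865]
tool_rot: [0.0, 0.985, -0.173, 0.001]
force: [0.7, -0.8, -0.1]
gripper_width: 0.0877
grip_force: 0.0
t 2.0 at [ 0.4   -0.167  0.286] F [ 0.7 -0.8 -0.1] w 0.088
[0.068, -0.721, 0.053] [0.0, -0.0, 0.0] dist 0.363
```

```bash
python3 -m pendant '[[[0.07,-0.72,0.05],[0,0,0]],[[0.07,-0.72,0.05],[0,0,0]],[[0.07,-0.72,0.05],[0,0,0]],[[0.07,-0.72,0.05],[0,0,0]],[[0.07,-0.72,0.05],[0,0,0]],[[0.07,-0.72,0.05],[0,0,0]],[[0.07,-0.72,0.05],[0,0,0]],[[0.07,-0.72,0.05],[0,0,0]],[[0.07,-0.72,0.05],[0,0,0]],[[0.07,-0.72,0.05],[0,0,0]]]'
python3 - <<'E'
from h import *
im,d=r.capture("wrist");save(im,"w1.png")
i=r.camera_info("wrist");print(np.round(i["origin"],3),M(i).round(2).tolist())
for t in("lantern_handle","lantern"):
    for x in r.tip_of("wrist",t)[:2]: print(t,np.round(x["centre"],3),round(x["confidence"],2),px("wrist",x["centre"]))
P=world("wrist",d)
m=(np.hypot(P[...,0]-.565,P[...,1]-.187)<.05)&(P[...,2]>.125)&(P[...,2]<.16);q=P[m]
v=np.linalg.svd(q-q.mean(0),full_matrices=False)[2];t=(q-q.mean(0))@v[0]
print(m.sum(),"mean",q.mean(0).round(3),"mid",(q.mean(0)+v[0]*(t.max()+t.min())/2).round(3),np.ptp(t).round(3),"yaw",np.degrees(np.arctan2(v[0,1],v[0,0])).round(1),"top",np.percentile(q[:,2],98).round(3))
plan(([.565,.187,.2],tool(-20)),([.565,.187,.123],tool(-20)))
E
```

```text
time_s: 3.0
ee_pos: [0.5546, 0.1557, 0.2607]
tool_rot: [0.001, 0.985, -0.174, -0.0]
force: [-0.1, -1.6, 0.9]
gripper_width: 0.088
grip_force: 0.0
[0.617 0.133 0.399] [[-0.34, -0.91, -0.24], [-0.94, 0.33, 0.09], [0.0, 0.26, -0.97]]
lantern_handle [0.575 0.34  0.101] 0.95 [113, 274]
lantern_handle [0.564 0.19  0.134] 0.83 [269, 238]
lantern [0.577 0.342 0.002] 0.62 [157, 243]
lantern [0.403 0.201 0.   ] 0.61 [323, 331]
1384 mean [0.569 0.186 0.139] mid [0.567 0.186 0.139] 0.069 yaw 159.3 top 0.142
t 3.15 at [0.555 0.155 0.261] F [-0.1 -0.4  0.1] w 0.088
[-0.003, -0.067, 0.122] [0.0, -0.0, -0.001] dist 0.07
[-0.003, -0.067, 0.276] [0.0, -0.0, -0.001] dist 0.142
```

View pics/w1.png

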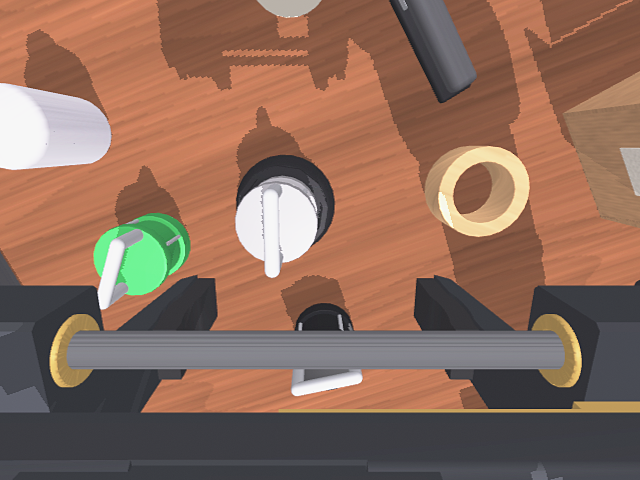

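The wrist view shows the grey-white lantern at (275,220) with its bar vertical in the image, the green one at (140,255), and the black one's handle at (325,380). The measurements agree: bar centre at (0.566, 0.188), z about 0.134, yaw -20.5°.

```bash
python3 -m pendant '[[[-0.003,-0.067,0.06],[0,0,0]],[[-0.003,-0.067,0.12],[0,0,0]],[[-0.003,-0.067,0.18],[0,0,0]],[[-0.003,-0.067,0.23],[0,0,0]],[[-0.003,-0.067,0.276],[0,0,0]],[[-0.003,-0.067,0.276],[0,0,0]]]' 88
python3 -m pendant '[[[0,0,0],[0,0,0]],[[0,0,0],[0,0,0]],[[0,0,0],[0,0,0]],[[0,0,0],[0,0,0]],[[0,0,0],[0,0,0]],[[0,0,0],[0,0,0]]]' 0 35
python3 -c "
from h import *
plan(([.565,.187,.123],tool(-20)))"
```

```text
time_s: 3.75
ee_pos: [0.563, 0.1869, 0.1203]
tool_rot: [0.002, 0.985, -0.174, -0.002]
force: [0.5, 0.6, 0.6]
gripper_width: 0.0883
grip_force: 0.0
time_s: 4.35
ee_pos: [0.5651, 0.1894, 0.1232]
tool_rot: [-0.0, 0.985, -0.173, 0.0]
force: [0.7, 0.1, 0.4]
gripper_width: 0.042
grip_force: 0.0
t 4.35 at [0.565 0.189 0.123] F [0.7 0.1 0.4] w 0.042
[0.002, 0.005, 0.0] [-0.0, -0.0, 0.0] dist 0.002
```

```bash
python3 -m pendant '[[[0,0,0],[0,0,0]],[[0,0,0],[0,0,0]],[[0,0,0],[0,0,0]],[[0,0,0],[0,0,0]],[[0,0,0],[0,0,0]],[[0,0,0],[0,0,0]]]' 0 35
python3 -m pendant '[[[0,0,-0.01],[0,0,0]],[[0,0,-0.03],[0,0,0]],[[0,0,-0.06],[0,0,0]],[[0,0,-0.11],[0,0,0]],[[0,0,-0.18],[0,0,0]],[[0,0,-0.26],[0,0,0]],[[0,0,-0.34],[0,0,0]],[[0,0,-0.4],[0,0,0]],[[0,0,-0.42],[0,0,0]],[[0,0,-0.42],[0,0,0]]]'
python3 -c "
from h import *
C=np.array([.509,-.228,0]);y=np.array([-np.sin(.157),np.cos(.157),0])
plan((C-.004*y+[0,0,.333],tool(9)))"
```

```text
time_s: 4.95
ee_pos: [0.5648, 0.1888, 0.1228]
tool_rot: [0.0, 0.985, -0.174, -0.0]
force: [-1.1, -1.9, 0.6]
gripper_width: 0.0105
grip_force: 34.3
time_s: 5.95
ee_pos: [0.5654, 0.1898, 0.3345]
tool_rot: [-0.001, 0.985, -0.173, 0.001]
force: [0.6, 0.2, -5.3]
gripper_width: 0.0102
grip_force: 34.9
t 5.95 at [0.565 0.19  0.335] F [ 0.6  0.2 -5.3] w 0.01
[0.183, 0.831, 0.002] [-0.0, -0.001, -0.161] dist 0.425
```

```bash
python3 -m pendant '[[[0.007,0.03,0],[0,0,-0.01]],[[0.018,0.08,0],[0,0,-0.02]],[[0.033,0.15,0],[0,0,-0.03]],[[0.051,0.23,0],[0,0,-0.05]],[[0.07,0.32,0],[0,0,-0.07]],[[0.09,0.41,0],[0,0,-0.09]],[[0.11,0.5,0],[0,0,-0.11]],[[0.13,0.59,0],[0,0,-0.13]],[[0.147,0.67,0],[0,0,-0.15]],[[0.161,0.73,0],[0,0,-0.161]]]'
python3 - <<'E'
from h import *
im,d=r.capture("top");P=world("top",d)
for t in("flap_short_left_hinge","flap_short_right_hinge","flap_long_near_hinge","flap_long_far_hinge"):
    for x in r.tip_of("top",t)[:1]: print(t,np.round(x["centre"],3),round(x["confidence"],2))
C=np.array([.509,-.228,0]);y=np.array([-np.sin(.157),np.cos(.157),0])
plan((C-.004*y+[0,0,.333],tool(9)))
E
```

```text
time_s: 6.95
ee_pos: [0.5136, -0.1843, 0.3305]
tool_rot: [-0.0, 0.997, 0.078, -0.002]
force: [0.1, 0.2, -5.6]
gripper_width: 0.0099
grip_force: 35.0
flap_short_left_hinge [ 0.495 -0.134  0.126] 0.88
t 7.2 at [ 0.515 -0.18   0.331] F [ 0.   0.2 -5.2] w 0.01
[-0.027, 0.101, -0.004] [-0.001, 0.001, 0.0] dist 0.052
```

```bash
python3 -m pendant '[[[-0.013,0.05,0],[0,0,0]],[[-0.025,0.09,0],[0,0,0]],[[-0.027,0.101,0],[0,0,0]],[[-0.027,0.101,0],[0,0,0]]]'
python3 -m pendant '[[[0,0,0.02],[0,0,0]],[[0,0,0.06],[0,0,0]],[[0,0,0.12],[0,0,0]],[[0,0,0.18],[0,0,0]],[[0,0,0.24],[0,0,0]],[[0,0,0.3],[0,0,0]],[[0,0,0.35],[0,0,0]],[[0,0,0.39],[0,0,0]],[[0,0,0.42],[0,0,0]],[[0,0,0.43],[0,0,0]]]'
python3 -c "
from h import *
plan(([.5096,-.232,.097],tool(9)))"
```

```text
time_s: 7.6
ee_pos: [0.5105, -0.2324, 0.3322]
tool_rot: [-0.001, 0.997, 0.079, -0.0]
force: [-0.1, 0.5, -5.1]
gripper_width: 0.0099
grip_force: 35.0
time_s: 8.6
ee_pos: [0.5099, -0.2315, 0.1161]
tool_rot: [-0.001, 0.997, 0.079, -0.001]
force: [-1.2, 0.2, -4.5]
gripper_width: 0.01
grip_force: 35.0
t 8.6 at [ 0.51  -0.231  0.116] F [-1.2  0.2 -4.5] w 0.01
[-0.001, 0.001, 0.038] [-0.001, 0.001, 0.001] dist 0.019
```

Now a slow descent to touch the floor, about 2–3 mm per row.

```bash
python3 -m pendant '[[[0,0,0.008],[0,0,0]],[[0,0,0.015],[0,0,0]],[[0,0,0.021],[0,0,0]],[[0,0,0.026],[0,0,0]],[[0,0,0.03],[0,0,0]],[[0,0,0.033],[0,0,0]],[[0,0,0.033],[0,0,0]]]'
python3 -m pendant '[[[0,0,0.003],[0,0,0]],[[0,0,0.005],[0,0,0]],[[0,0,0.005],[0,0,0]]]'
```

```text
time_s: 9.3
ee_pos: [0.5105, -0.2331, 0.1013]
tool_rot: [-0.0, 0.997, 0.079, -0.0]
force: [-0.8, 0.1, -5.4]
gripper_width: 0.0102
grip_force: 35.0
time_s: 9.6
ee_pos: [0.5105, -0.2331, 0.0987]
tool_rot: [-0.0, 0.997, 0.079, -0.0]
force: [0.0, -0.3, -5.1]
gripper_width: 0.0102
grip_force: 35.0
```

```bash
python3 -m pendant '[[[0,0,0.002],[0,0,0]],[[0,0,0.004],[0,0,0]],[[0,0,0.006],[0,0,0]],[[0,0,0.006],[0,0,0]]]'
```

```text
time_s: 10.0
ee_pos: [0.5109, -0.2341, 0.0966]
tool_rot: [0.001, 0.997, 0.078, 0.0]
force: [-1.0, -1.8, 4.1]
gripper_width: 0.01
grip_force: 34.3
```

```bash
python3 -m pendant '[[[0,0,0],[0,0,0]],[[0,0,0],[0,0,0]],[[0,0,0],[0,0,0]],[[0,0,0],[0,0,0]],[[0,0,0],[0,0,0]],[[0,0,0],[0,0,0]]]' 50
python3 -m pendant '[[[0,0,-0.02],[0,0,0]],[[0,0,-0.06],[0,0,0]],[[0,0,-0.12],[0,0,0]],[[0,0,-0.2],[0,0,0]],[[0,0,-0.28],[0,0,0]],[[0,0,-0.35],[0,0,0]],[[0,0,-0.4],[0,0,0]]]' 50
python3 - <<'E'
from h import *
im,d=r.capture("wrist");save(im,"w2.png")
for t in("lantern","lantern_handle"):
  for x in r.tip_of("wrist",t)[:1]: print(t,np.round(x["centre"],3),round(x["confidence"],2))
for t in("flap_short_left_hinge","flap_short_right_hinge","flap_long_near_hinge","flap_long_far_hinge"):
    for x in r.tip_of("wrist",t)[:1]: print(t,np.round(x["centre"],3),round(x["confidence"],2))
plan(([.51,-.23,.3],tool(9)))
E
```

```text
time_s: 10.6
ee_pos: [0.5106, -0.2331, 0.0959]
tool_rot: [-0.0, 0.997, 0.079, 0.0]
force: [-1.2, -0.2, 0.3]
gripper_width: 0.0496
grip_force: 0.0
time_s: 11.3
ee_pos: [0.5112, -0.2333, 0.2995]
tool_rot: [0.001, 0.997, 0.079, 0.002]
force: [-0.4, 0.0, -0.5]
gripper_width: 0.0499
grip_force: 0.0
lantern [ 0.517 -0.233  0.002] 0.7
lantern_handle [ 0.51  -0.232  0.109] 0.82
flap_short_left_hinge [ 0.49  -0.136  0.126] 0.66
flap_short_right_hinge [ 0.526 -0.323  0.128] 0.84
flap_long_near_hinge [ 0.443 -0.235  0.131] 0.79
flap_long_far_hinge [ 0.572 -0.216  0.131] 0.73
t 11.65 at [ 0.51  -0.233  0.295] F [-0.1 -0.6  0.4] w 0.05
[0.001, -0.006, -0.011] [-0.0, 0.001, 0.0] dist 0.006
```

View pics/w2.png

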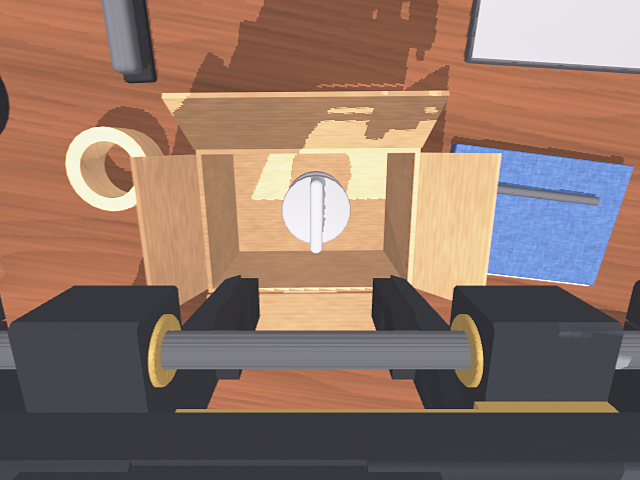

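The wrist view shows the lantern standing upright in the carton at (316,210), with all four flaps open. Next I'll fold the +y short flap with closed fingers, approaching from outside.

```bash
python3 -m pendant '[[[0,-0.09,0],[0,0,0]],[[0,-0.18,0],[0,0,0]],[[0,-0.26,0],[0,0,0]],[[0,-0.32,0],[0,0,0]],[[0,-0.32,0.06],[0,0,0]],[[0,-0.32,0.13],[0,0,0]],[[0,-0.32,0.2],[0,0,0]],[[0,-0.32,0.254],[0,0,0]],[[0,-0.32,0.254],[0,0,0]]]' 0 20
cat >> h.py <<'E'
C=np.array([.509,-.228,0]);Y=.157
def cart(x,y,z): return C+[np.cos(Y)*x-np.sin(Y)*y,np.sin(Y)*x+np.cos(Y)*y,z]  # z: fingertip height
def cplan(*pts,yaw=9):
    o=r.get_obs();d=np.array(o["ee_pos"])-C;print("carton xy",round(d[0]*np.cos(Y)+d[1]*np.sin(Y),4),round(-d[0]*np.sin(Y)+d[1]*np.cos(Y),4),"tip",round(float(o["ee_pos"][2])-.008,4))
    plan(*[(cart(x,y,z+.008),tool(yaw)) for x,y,z in pts])
E
python3 -c "
from h import *
cplan((0,.1125,.165),(0,.0925,.17),(0,.0775,.162),(0,.0675,.15),(0,.0625,.14),(0,.0595,.132))"
```

```text
time_s: 12.55
ee_pos: [0.4821, -0.0747, 0.165]
tool_rot: [-0.001, 0.997, 0.079, -0.004]
force: [-0.2, 0.4, 0.3]
gripper_width: 0.0004
grip_force: 0.0
carton xy -0.0026 0.1556 tip 0.157
t 12.55 at [ 0.482 -0.075  0.165] F [-0.2  0.4  0.3] w 0.0
[0.005, 0.086, -0.016] [-0.001, 0.003, 0.0] dist 0.044
[0.005, 0.126, -0.026] [-0.001, 0.003, 0.0] dist 0.064
[0.005, 0.156, -0.01] [-0.001, 0.003, 0.0] dist 0.078
[0.005, 0.176, 0.014] [-0.001, 0.003, 0.0] dist 0.088
[0.005, 0.186, 0.034] [-0.001, 0.003, 0.0] dist 0.095
[0.005, 0.192, 0.05] [-0.001, 0.003, 0.0] dist 0.099
```

```bash
python3 -m pendant '[[[0,0.04,0],[0,0,0]],[[0,0.085,-0.012],[0,0,0]],[[0,0.107,-0.02],[0,0,0]],[[0,0.126,-0.022],[0,0,0]],[[0,0.144,-0.016],[0,0,0]],[[0,0.158,-0.004],[0,0,0]],[[0,0.176,0.018],[0,0,0]],[[0,0.186,0.038],[0,0,0]],[[0,0.192,0.052],[0,0,0]],[[0,0.192,0.054],[0,0,0]]]'
python3 -m pendant '[[[0,0,0.002],[0,0,0]],[[0,0,0.002],[0,0,0]]]'
```

```text
time_s: 13.55
ee_pos: [0.4996, -0.1701, 0.1404]
tool_rot: [-0.0, 0.997, 0.078, -0.001]
force: [-0.7, 0.6, 0.1]
gripper_width: 0.0006
grip_force: 0.0
time_s: 13.75
ee_pos: [0.5004, -0.1696, 0.1408]
tool_rot: [-0.0, 0.997, 0.079, -0.0]
force: [-0.6, 0.2, 0.5]
gripper_width: 0.0006
grip_force: 0.0
```

```bash
python3 -m pendant '[[[0,0,0.004],[0,0,0]],[[0,0,0.004],[0,0,0]],[[0,0,-0.06],[0,0,0]],[[0,0,-0.13],[0,0,0]],[[0,0,-0.19],[0,0,0]],[[0,0.08,-0.2],[0,0,0]],[[0,0.17,-0.2],[0,0,0]],[[0,0.26,-0.2],[0,0,0]],[[0,0.35,-0.2],[0,0,0]],[[0,0.42,-0.2],[0,0,0]]]'
python3 - <<'E'
from h import *
cplan((0,-.172,.23),(0,-.172,.155),)
im,d=r.capture("scene");cv2.imwrite("pics/s2.png",cv2.resize(im[150:310,180:400,::-1],(770,560),interpolation=cv2.INTER_CUBIC))
E
```

```text
time_s: 14.75
ee_pos: [0.533, -0.3804, 0.241]
tool_rot: [0.001, 0.997, 0.078, -0.0]
force: [0.3, -0.3, -0.3]
gripper_width: 0.0004
grip_force: 0.0
carton xy -0.0002 -0.1543 tip 0.233
t 14.75 at [ 0.533 -0.38   0.241] F [ 0.3 -0.3 -0.3] w 0.0
[0.0, 0.035, 0.006] [0.0, 0.0, -0.0] dist 0.018
[0.0, 0.035, 0.156] [0.0, 0.0, -0.0] dist 0.08
```

View pics/s2.png

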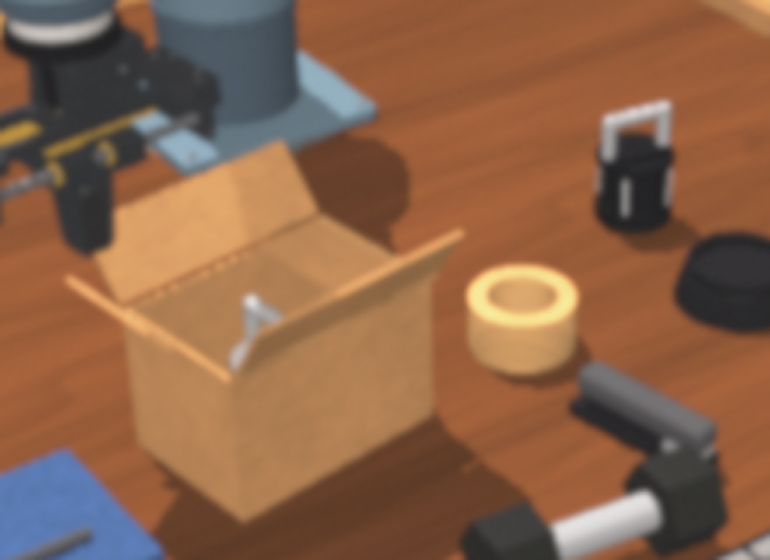

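The crop shows the +y short flap lying down and the lantern's handle at (255,310). Next is the -y short flap.

```bash
python3 -m pendant '[[[0,0.047,0],[0,0,0]],[[0,0.047,0.06],[0,0,0]],[[0,0.047,0.12],[0,0,0]],[[0,0.047,0.156],[0,0,0]],[[0,0.047,0.156],[0,0,0]]]'
python3 -m pendant '[[[0,-0.04,0],[0,0,0]],[[0,-0.076,0],[0,0,0]],[[0,-0.105,-0.01],[0,0,0]],[[0,-0.131,-0.02],[0,0,0]],[[0,-0.152,-0.028],[0,0,0]],[[0,-0.171,-0.03],[0,0,0]],[[0,-0.19,-0.024],[0,0,0]],[[0,-0.203,-0.012],[0,0,0]],[[0,-0.221,0.01],[0,0,0]],[[0,-0.231,0.03],[0,0,0]]]'
python3 -m pendant '[[[0,-0.006,0.012],[0,0,0]],[[0,-0.006,0.018],[0,0,0]],[[0,-0.006,0.018],[0,0,0]]]'
python3 -c "
from h import *
cplan((0,-.06,.13))"
```

```text
time_s: 15.3
ee_pos: [0.5353, -0.3991, 0.1599]
tool_rot: [-0.002, 0.997, 0.079, -0.002]
force: [0.5, -0.7, -0.9]
gripper_width: 0.0004
grip_force: 0.0
time_s: 16.3
ee_pos: [0.5187, -0.2855, 0.1466]
tool_rot: [-0.0, 0.997, 0.079, -0.0]
force: [-0.1, -0.5, 0.2]
gripper_width: 0.0005
grip_force: 0.4
time_s: 16.6
ee_pos: [0.5182, -0.2829, 0.1386]
tool_rot: [-0.001, 0.997, 0.079, -0.001]
force: [-0.2, 0.3, -1.0]
gripper_width: 0.0004
grip_force: 0.0
carton xy 0.0005 -0.0557 tip 0.1306
t 16.6 at [ 0.518 -0.283  0.139] F [-0.2  0.3 -1. ] w 0.0
[-0.001, 0.009, 0.001] [-0.0, 0.0, 0.0] dist 0.004
```

```bash
python3 -m pendant '[[[0,0,-0.06],[0,0,0]],[[0,0,-0.14],[0,0,0]],[[0,0,-0.22],[0,0,0]],[[-0.05,-0.05,-0.24],[0,0,0]],[[-0.13,-0.11,-0.24],[0,0,0]],[[-0.22,-0.11,-0.24],[0,0,0]],[[-0.29,-0.11,-0.24],[0,0,0]],[[-0.29,-0.11,-0.24],[0,0,0]]]'
python3 - <<'E'
from h import *
im,d=r.capture("wrist");save(im,"w3.png")
for c in("wrist","top"):
    if c=="top": im,d=r.capture("top")
    P=world(c,d);y=Y;X=(P-C)@np.array([[np.cos(y),-np.sin(y),0],[np.sin(y),np.cos(y),0],[0,0,1]])
    for n,s in(("SL",1),("SR",-1)):
        for a,b in((.035,.055),(.06,.08)):
            m=(s*X[...,1]>a)&(s*X[...,1]<b)&(abs(X[...,0])<.045);print(c,n,a,m.sum(),np.percentile(X[m][:,2],[10,50,90]).round(4) if m.sum() else "")
    for n,s in(("LN",-1),("LF",1)):
        e=s*X[...,0]-.065;m=(e>.008)&(e<.07)&(X[...,2]>.137)&(X[...,2]<.2)&(abs(X[...,1])<.07);print(c,n,m.sum(),np.median(np.arctan2(X[m][:,2]-.1305,-e[m])).round(2))
cplan((-.145,0,.25),(-.145,0,.155))
E
```

```text
time_s: 17.4
ee_pos: [0.3621, -0.2531, 0.2585]
tool_rot: [0.0, 0.997, 0.076, -0.002]
force: [-0.3, -0.5, 0.3]
gripper_width: 0.0006
grip_force: 0.0
wrist SL 0.035 3619 [0.0049 0.1312 0.1323]
wrist SL 0.06 2767 [0.1302 0.1312 0.1321]
wrist SR 0.035 3124 [0.0066 0.1308 0.1318]
wrist SR 0.06 2742 [0.13   0.131  0.1319]
wrist LN 11899 2.19
wrist LF 0 nan
top SL 0.035 446 [0.1287 0.1313 0.1341]
top SL 0.06 445 [0.1282 0.1312 0.134 ]
top SR 0.035 594 [0.0049 0.1298 0.1333]
top SR 0.06 438 [0.1281 0.131  0.1337]
top LN 1455 2.3
top LF 1116 2.06
carton xy -0.1443 -0.0018 tip 0.2511
t 17.5 at [ 0.367 -0.252  0.259] F [0.8 0.7 0.5] w 0.0
[-0.001, -0.004, 0.002] [0.0, -0.0, -0.0] dist 0.002
[-0.002, -0.004, 0.192] [0.0, -0.0, -0.0] dist 0.096
  return _methods._mean(a, axis=axis, dtype=dtype,
  ret = ret.dtype.type(ret / rcount)
```

View pics/w3.png

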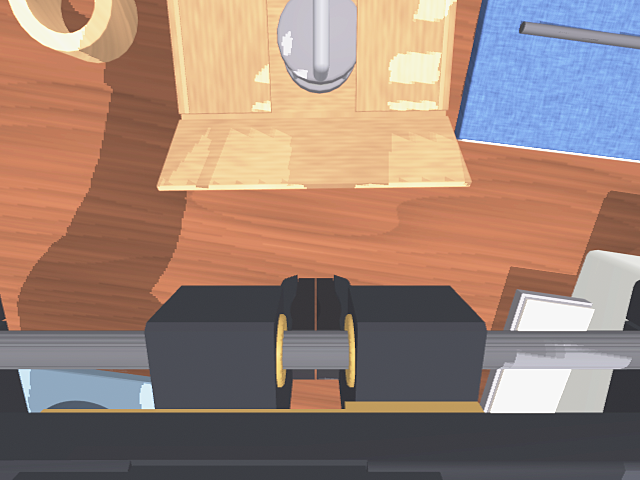

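The wrist view shows both short flaps flat, with depth z about 0.131, the lantern handle at (320,40), and the near long flap at (315,150) still open. Now the near long flap.

```bash
python3 -m pendant '[[[0,0,0.07],[0,0,0]],[[0,0,0.14],[0,0,0]],[[0,0,0.19],[0,0,0]],[[0,0,0.19],[0,0,0]]]'
python3 -m pendant '[[[0.04,0,0],[0,0,0]],[[0.075,0,-0.005],[0,0,0]],[[0.11,0,-0.02],[0,0,0]],[[0.142,0,-0.035],[0,0,0]],[[0.163,0,-0.04],[0,0,0]],[[0.182,0,-0.04],[0,0,0]],[[0.198,0,-0.034],[0,0,0]],[[0.213,0,-0.022],[0,0,0]],[[0.232,0,0],[0,0,0]],[[0.242,0,0.02],[0,0,0]]]'
python3 -m pendant '[[[0.006,0,0.012],[0,0,0]],[[0.006,0,0.021],[0,0,0]],[[0.006,0,0.022],[0,0,0]],[[0.006,0,0.022],[0,0,0]]]'
python3 -c "
from h import *
cplan((-.02,0,.134))"
```

```text
time_s: 17.9
ee_pos: [0.3664, -0.2503, 0.1612]
tool_rot: [-0.002, 0.997, 0.079, -0.002]
force: [-0.2, 0.1, -0.3]
gripper_width: 0.0008
grip_force: 0.0
time_s: 18.9
ee_pos: [0.4868, -0.2327, 0.1527]
tool_rot: [-0.0, 0.997, 0.079, -0.0]
force: [0.1, 0.3, 0.4]
gripper_width: 0.0005
grip_force: 0.4
time_s: 19.3
ee_pos: [0.4894, -0.2322, 0.143]
tool_rot: [-0.0, 0.997, 0.079, 0.0]
force: [0.1, 1.1, 1.9]
gripper_width: 0.0008
grip_force: 0.8
carton xy -0.02 -0.0011 tip 0.135
t 19.3 at [ 0.489 -0.232  0.143] F [0.1 1.1 1.9] w 0.001
[-0.0, -0.002, 0.002] [-0.0, -0.0, 0.0] dist 0.001
```

```bash
python3 -m pendant '[[[0,0,-0.06],[0,0,0]],[[0,0,-0.14],[0,0,0]],[[0,0,-0.22],[0,0,0]],[[0.05,0,-0.23],[0,0,0]],[[0.14,0,-0.23],[0,0,0]],[[0.23,0,-0.23],[0,0,0]],[[0.31,0,-0.23],[0,0,0]],[[0.31,0,-0.15],[0,0,0]],[[0.31,0,-0.08],[0,0,0]],[[0.31,0,-0.045],[0,0,0]]]'
python3 -m pendant '[[[0,0,0],[0,0,0]]]'
python3 -c "
from h import *
cplan((.09,0,.165),(.074,0,.1725),(.054,0,.175),(.039,0,.167),(.029,0,.155),(.024,0,.145),(.021,0,.134))"
```

```text
time_s: 20.3
ee_pos: [0.6403, -0.2079, 0.1614]
tool_rot: [-0.001, 0.997, 0.079, -0.002]
force: [-0.4, 0.2, -0.2]
gripper_width: 0.0005
grip_force: 0.0
time_s: 20.4
ee_pos: [0.6399, -0.2079, 0.1618]
tool_rot: [-0.001, 0.997, 0.079, -0.003]
force: [0.3, 0.4, 0.4]
gripper_width: 0.0006
grip_force: 0.0
carton xy 0.1324 -0.0006 tip 0.1538
t 20.4 at [ 0.64  -0.208  0.162] F [0.3 0.4 0.4] w 0.001
[-0.085, -0.001, -0.022] [-0.001, 0.002, 0.0] dist 0.044
[-0.117, -0.001, -0.037] [-0.001, 0.002, 0.0] dist 0.061
[-0.157, -0.001, -0.042] [-0.001, 0.002, 0.0] dist 0.081
[-0.187, -0.001, -0.025] [-0.001, 0.002, 0.0] dist 0.094
[-0.207, -0.001, -0.001] [-0.001, 0.002, 0.0] dist 0.103
[-0.217, -0.001, 0.019] [-0.001, 0.002, 0.0] dist 0.109
[-0.223, -0.001, 0.041] [-0.001, 0.002, 0.0] dist 0.113
```

```bash
python3 -m pendant '[[[-0.045,0,-0.005],[0,0,0]],[[-0.085,0,-0.022],[0,0,0]],[[-0.117,0,-0.037],[0,0,0]],[[-0.138,0,-0.042],[0,0,0]],[[-0.157,0,-0.042],[0,0,0]],[[-0.173,0,-0.036],[0,0,0]],[[-0.188,0,-0.024],[0,0,0]],[[-0.207,0,-0.001],[0,0,0]],[[-0.217,0,0.019],[0,0,0]],[[-0.223,0,0.032],[0,0,0]]]'
python3 -m pendant '[[[0,0,0.01],[0,0,0]],[[0,0,0.012],[0,0,0]],[[0,0,0.012],[0,0,0]]]'
python3 -m pendant '[[[0,0,-0.04],[0,0,0]],[[0,0,-0.12],[0,0,0]],[[0,0,-0.2],[0,0,0]],[[-0.08,0,-0.26],[0,0,0]],[[-0.16,0,-0.3],[0,0,0]],[[-0.24,0,-0.3],[0,0,0]],[[-0.32,0,-0.3],[0,0,0]],[[-0.38,0,-0.3],[0,0,0]],[[-0.38,0,-0.3],[0,0,0]]]'
python3 - <<'E'
from h import *
im,d=r.capture("wrist");im2,d2=r.capture("scene");cv2.imwrite("pics/end.png",np.hstack([cv2.resize(a[:,:,::-1],(400,400)) for a in(im[0:300,150:500],im2[140:320,180:400])]))
im3,d3=r.capture("top")
for c,d in(("wrist",d),("top",d3)):
    P=world(c,d);X=(P-C)@np.array([[np.cos(Y),-np.sin(Y),0],[np.sin(Y),np.cos(Y),0],[0,0,1]])
    for n,s in(("LN",-1),("LF",1)):
        for a,b in((.003,.013),(.03,.05)):
            m=(s*X[...,0]>a)&(s*X[...,0]<b)&(abs(X[...,1])<.08)&(X[...,2]<.21);print(c,n,a,m.sum(),np.percentile(X[m][:,2],[10,50,90]).round(4) if m.sum() else "")
plan()
E
```

```text
time_s: 21.4
ee_pos: [0.5312, -0.2255, 0.148]
tool_rot: [-0.0, 0.997, 0.079, -0.001]
force: [0.3, 0.9, 0.3]
gripper_width: 0.0005
grip_force: 0.3
time_s: 21.7
ee_pos: [0.5321, -0.2256, 0.1432]
tool_rot: [-0.0, 0.997, 0.079, -0.0]
force: [-0.2, -0.1, 0.1]
gripper_width: 0.0004
grip_force: 0.0
time_s: 22.6
ee_pos: [0.3411, -0.2564, 0.2934]
tool_rot: [0.0, 0.997, 0.077, -0.001]
force: [0.5, -0.1, -0.4]
gripper_width: 0.0004
grip_force: 0.0
wrist LN 0.003 3254 [0.1345 0.1355 0.1364]
wrist LN 0.03 5962 [0.1344 0.1354 0.1363]
wrist LF 0.003 173 [0.134  0.1352 0.1358]
wrist LF 0.03 0 
top LN 0.003 395 [0.1328 0.1355 0.1383]
top LN 0.03 802 [0.1326 0.1357 0.1381]
top LF 0.003 397 [0.1324 0.1353 0.1379]
top LF 0.03 773 [0.1325 0.1352 0.1381]
t 22.75 at [ 0.346 -0.255  0.294] F [ 0.4 -0.2  0.2] w 0.0
```

View pics/end.png

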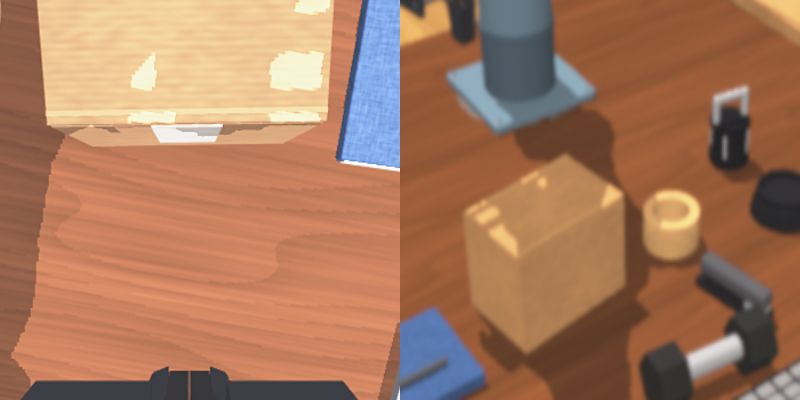

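The views show the carton closed and flat, with its top at about 0.135 m, the other things in place, and the arm clear. Handing in.

```bash
python3 -c "
from h import *
print(r.hand_in())"
```

```text
the job is handed in; nothing more can be done
None
```

The lantern is standing upright in the carton, all four flaps are folded flat (short ones first, then the long ones), and the job was handed in at about 23 s of the 72 s allowed; the hand-in gave no verdict.

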